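Shift the green divider of the ampoule tray by one notch

ROBOT

A 6-joint arm with a two-finger parallel gripper is mounted at the origin on the work surface. World frame = base frame: x ahead of the robot, y to its left, z up, the work surface at z = 0. Lengths are in m, angles in rad, forces in N, time in s.
With the tool pointing down it reaches from about 0.35 to 0.975 m from the base axis. Payload 4.9 kg.
Tool frame: the origin (TCP) lies midway between the tips of the shut fingers; the grasp point (between the pads) lies 19 mm behind it; z points along the fingers, y is the direction in which the jaws open and shut (so a half turn about z gives the same grasp; the last joint's range is limited). The gripper opens to 85 mm and grips with 20 to 120 N. Pads are 22 mm wide; open, the fingers measure 114 mm over their backs; the gripper's body (76 mm by 85 mm) begins 54 mm behind the grasp point. The pads swing forward as they close: fully open they stand 13 mm farther back than shut.
Start: joints at [0.984, 0.053, 1.613, -0, 1.476, -0.119], TCP at [0.282, 0.558, 0.196] pointing down, gripper open.
Joint ranges: [-3.01, 3.01], [-1.01, 2.22], [0.06, 2.58], [-1.02, 4.17], [0.09, 2.62], [-3.14, 3.14]. Speed limits (rad/s): [2.57, 2.57, 3.14, 3.14, 3.14, 3.14].

INTERFACE

Orientations are given as a rotation vector (axis times angle).
In Python, from station import ctrl gives the robot as it stands.
- The arm moves only by the tool jog_arm, never from a script. Its argument "steps" is a list of rows, each an object of numbers: "dx", "dy", "dz": the shift along the world's x, y, z in units of 60 mm (1.0 is 60 mm); "twist": the turn about the world's z in units of 10 degrees (1.0 is 10 degrees). A call has 1 to 5 rows; each row is the pose to reach, as a shift and turn from the pose measured when the call began; what a row does not reach only later rows make up. A row lasts 1/8 s, in which the tool goes at most 62.5 mm and 10.7 degrees, less where a joint would pass 70% of its speed; a pose out of reach is approached as far as the arm can. A call with a gripper value outside its range is refused whole. "gripper" is the closure in counts, from 0 (fully open) to 255 (shut), set as the call begins (left out, the last holds). The fingers move at their own pace and stop on an object; "newtons" is the grip in N (left out, the last holds). Time passes only in rows, so rows that repeat a pose let the fingers close. It gives the time, the measured TCP pose, the force and the opening at its end, in the units of the state.
- ctrl.get_obs(): the state, without advancing time (a new reading comes with each control period).
- ctrl.get_image(name): name is "side" or "top" or "wrist"; returns a dict with "frame" (400x640x3 uint8, red, green, blue), "range_z" (400x640 float32, m along the optical axis (not along the pixel's ray), 0 where there is no reading), "fx", "fy", "cx", "cy" (pixels), "extrinsics" (4x4, takes a point from camera to world coordinates). Camera axes: x right, y down, z forward; pixel columns grow to the right and rows downward; lengths in m; the calibration is good to about 2 mm. A picture is of the moment at which its call begins.
- ctrl.finish_job(): hands the job in, once; it reports no verdict.
The state is a dict: "t": time; "q": joint angles; "dq": joint speeds; "effort": joint torques, N m; "tool_pos": TCP position; "tool_rot": TCP orientation; "contact_force": force on the tool from outside, world axes, zero at the start; "wrist_torque": the same for the moment, N m; "opening": finger opening in m.
Only numpy, scipy, OpenCV 4.12 (cv2) and the standard library are available. Lean on these libraries where they do the work, as an engineer would, in place of code of your own. Each camera call takes 0.05 s, during which the arm holds its last target.

TASK

The white ampoule tray on the treatment trolley is being laid out for a wider pack. Lift the green divider clear of its notches, move it one notch along towards the end of the tray with the red clip, and lower it fully home, in the notches of both rails, then let go. Leave the yellow divider where it is.

Things in the scene. Friction and masses are not known exactly. Their poses are not given: they have to be found in the camera images.
- green_divider: Green plastic divider, about 0.16 kg: bar 170 (own x, across the tray) x 20 (y) x 36 mm high, with an upright grip tab 44 (x) x 20 (y) mm mid-length, 36 to 90 mm above the underside; pinch the tab across its 20 mm. Origin: centre of the underside, z up; 16 mm above the trolley when seated. Starts in the second notch from one end of the tray; the notches beside it are free.
- tray: White tray 170 (x) x 400 mm (y), fixed; origin: centre of underside, on the trolley top (z=0); x points away from the robot, within 0.3 rad. Two rails along y, 16 mm thick, at x=-66 and 66 mm, each with six notches at y=-150, -90, -30, 30, 90, 150 mm. Notches: 25 mm wide, floor 16 mm up, upright walls to 36 mm, then rounded to crests 53.5 mm up, which a divider's underside must clear.
- red_clip: Red end clip, fixed, 90 x 26 x 40 mm high, at one short end of the tray: tray y = +215 or -215 mm, differing from run to run (a white clip like it is at the other end). Origin: centre of the underside. It shows which way to move the green divider.
- yellow_divider: Yellow divider, loose, of the same shape and frame as the green one, seated in the second notch from the other end, 180 mm from the green one. Leave it alone.

How it is judged:
On the way:
1. the green divider is lifted clear, its underside above the rails' crests (z of green_divider in the frame of tray above 0.056 m), for 0.1 s.
At the end, for the whole second after the job is handed in: The green divider rests, released, one notch (60 mm) from its start towards the red clip: within 10 mm along the tray and 20 mm across it, underside under 24 mm above the trolley top, upright and square within 10 degrees; the yellow divider is within 15 mm of its start (((y of red_clip in the frame of tray above 0 m and (y of green_divider in the frame of tray between -0.04 and -0.02 m or y of green_divider in the frame of tray between 0.14 and 0.16 m)) or (y of red_clip in the frame of tray below 0 m and (y of green_divider in the frame of tray between -0.16 and -0.14 m or y of green_divider in the frame of tray between 0.02 and 0.04 m))) and distance of green_divider from where it was at the start of the episode between 0.045 and 0.08 m and x of green_divider in the frame of tray between -0.02 and 0.02 m and z of green_divider in the frame of tray below 0.024 m and angle between green_divider's own z axis and vertical below 0.18 rad and angle between the x axis of green_divider and the x axis of tray, either way round below 0.18 rad and linear speed of green_divider below 0.02 m/s and distance of yellow_divider from where it was at the start of the episode below 0.015 m); the robot touches nothing.
It fails at once if the yellow divider is pushed or lifted by more than 15 mm (distance of yellow_divider from where it was at the start of the episode above 0.015 m).
It also fails if it takes over 35 s, if anything falls off the work surface, if the arm or the gripper's body presses on something with over 40 N, if the wrist force passes 120 N, or if a joint passes its speed limit or range.

## Working session

There is one attempt and no reset: what is moved stays moved. The work goes in short steps, Python scripts to look and compute and a tool call to move; the robot and the scene stay as the last step left them, time stands still between calls to the robot, and variables do not carry over. Pictures are saved under pics/ and viewed, and the job is handed in when it is done.

Besides the shell and the picture viewer there is one more tool, called after "Emit:" as a command line: name --argument value ..., lists and objects as JSON in quotes. jog_arm: Moves the arm, as the interface text tells. Its arguments: {"type":"object","properties":{"steps":{"type":"array"},"gripper":{"type":"number"},"newtons":{"type":"number"}},"required":["steps"]}

```bash
mkdir -p pics; cat > h.py <<'E'
import numpy as np, cv2
from station import ctrl
def grab(n,f):
    im=ctrl.get_image(n); cv2.imwrite('pics/'+f,cv2.cvtColor(im['frame'],cv2.COLOR_RGB2BGR)); return im
def pts(im,mask):
    v,u=np.nonzero(mask&(im['range_z']>0)); z=im['range_z'][v,u]
    p=np.c_[(u-im['cx'])/im['fx']*z,(v-im['cy'])/im['fy']*z,z]
    E=im['extrinsics']; return p@E[:3,:3].T+E[:3,3],u,v
def masks(im):
    h=cv2.cvtColor(im['frame'],cv2.COLOR_RGB2HSV);H,S,V=[h[...,i].astype(int) for i in range(3)]
    s=(S>110)&(V>60)
    return dict(green=s&(H>40)&(H<85),yellow=s&(H>20)&(H<36),red=s&((H<8)|(H>172)))
E
python3 - <<'E'
from h import *
o=ctrl.get_obs();print({k:np.round(v,3) for k,v in o.items()})
for n in ['top','side']:
    im=grab(n,n+'1.png')
    for k,m in masks(im).items():
        p,u,v=pts(im,m)
        if len(p):print(n,k,len(p),np.median(p,0).round(3),np.percentile(p,2,axis=0).round(3),np.percentile(p,98,axis=0).round(3),u.min(),u.max(),v.min(),v.max())
E
```

```text
{'t': np.float64(0.0), 'q': array([ 0.984,  0.053,  1.614, -0.   ,  1.476, -0.119]), 'dq': array([ 0.001,  0.001,  0.001, -0.   , -0.   , -0.004]), 'effort': array([-1.0000e-03, -3.9369e+01, -3.7017e+01, -0.0000e+00,  7.0000e-03,
       -0.0000e+00]), 'tool_pos': array([0.281, 0.557, 0.195]), 'tool_rot': array([-7.280e-01, -3.055e+00,  3.000e-03]), 'contact_force': array([ 0.233, -0.145,  0.384]), 'wrist_torque': array([ 0.005,  0.04 , -0.045]), 'opening': np.float64(0.085)}
top green 1479 [0.575 0.12  0.052] [0.501 0.113 0.033] [0.662 0.132 0.107] 255 273 136 238
top yellow 1613 [ 0.569 -0.055  0.052] [ 0.495 -0.07   0.008] [ 0.657 -0.046  0.107] 367 386 138 240
top red 815 [0.576 0.244 0.03 ] [0.535 0.235 0.02 ] [0.621 0.259 0.041] 25 204 166 218
side green 3437 [0.575 0.134 0.051] [0.498 0.118 0.02 ] [0.659 0.136 0.106] 236 350 199 271
side yellow 2589 [ 0.572 -0.046  0.051] [ 0.493 -0.062  0.018] [ 0.65  -0.043  0.106] 292 388 131 193
side red 2038 [0.572 0.257 0.029] [0.534 0.24  0.004] [0.619 0.263 0.041] 217 289 298 347
```

View pics/top1.png

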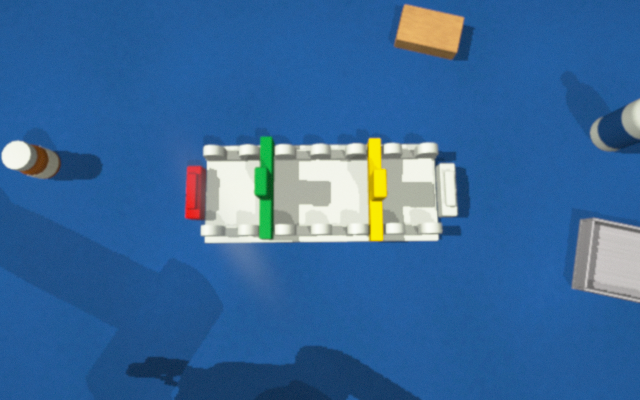

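View pics/side1.png

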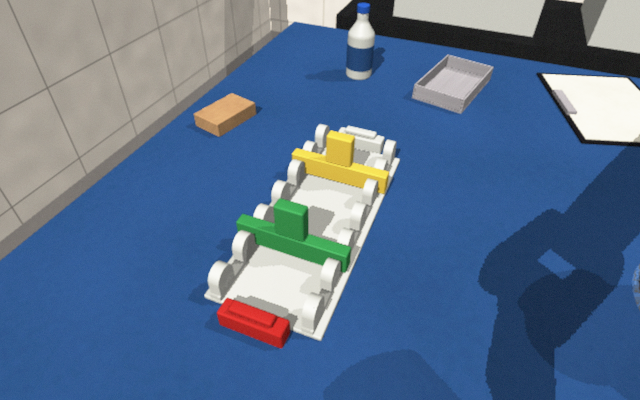

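```bash
python3 - <<'E'
from h import *
from scipy.spatial.transform import Rotation as R
im=ctrl.get_image('top');M=masks(im)
for k in ['green','yellow']:
    p,u,v=pts(im,M[k])
    for lo,hi,n in [(.098,.115,'tab'),(.046,.058,'bartop')]:
        q=p[(p[:,2]>lo)&(p[:,2]<hi)]
        r=cv2.minAreaRect((q[:,:2]*1000).astype(np.float32)); print(k,n,len(q),r,q[:,2].mean())
        d=np.linalg.svd(q[:,:2]-q[:,:2].mean(0),full_matrices=0)[2][0];print(np.degrees(np.arctan2(d[1],d[0]))%180)
p,u,v=pts(im,M['red']);q=p[(p[:,2]>.034)&(p[:,1]>.2)];print(cv2.minAreaRect((q[:,:2]*1000).astype(np.float32)))
o=ctrl.get_obs();print(R.from_rotvec(o['tool_rot']).as_matrix().round(3))
E
```

```text
green tab 365 ((580.9195556640625, 121.98374938964844), (17.911388397216797, 43.60799026489258), 89.95742797851562) 0.10462103449868004
179.94508677968
green bartop 871 ((581.4098510742188, 122.79558563232422), (19.612035751342773, 167.28195190429688), 89.62019348144531) 0.05116058668936939
179.73546707680975
yellow tab 399 ((575.5201416015625, -56.18248748779297), (19.915925979614258, 43.51652908325195), 87.9297866821289) 0.10495661267333808
178.42618711755887
yellow bartop 900 ((575.2269287109375, -56.676937103271484), (20.503889083862305, 166.78541564941406), 89.49431610107422) 0.05132820099572614
179.51624100572158
((579.2169799804688, 378.94720458984375), (279.297607421875, 59.01780700683594), 89.31182861328125)
[[-0.893  0.451 -0.001]
 [ 0.451  0.893 -0.001]
 [ 0.    -0.002 -1.   ]]
```

The top view shows green at (265,187), the red clip at (194,192), which is +y, and yellow at (377,187). Next I'll measure the tray axis from the crests.

```bash
python3 - <<'E'
from h import *
im=ctrl.get_image('top');f=im['frame'].astype(int)
h=cv2.cvtColor(im['frame'],cv2.COLOR_RGB2HSV)
m=(h[...,1]<50)&(h[...,2]>110)
roi=np.zeros(m.shape,bool);roi[130:250,200:445]=1
p,u,v=pts(im,m&roi)
im2=np.zeros(m.shape,np.uint8);s=(p[:,2]>.044)&(p[:,2]<.06);im2[v[s],u[s]]=1
n,l,st,c=cv2.connectedComponentsWithStats(im2)
A=[];B=[]
for i in range(1,n):
    if st[i,4]<15:continue
    k=l[v,u]==i;q=p[k&s];r=cv2.minAreaRect((q[:,:2]*1000).astype(np.float32));print(st[i,4],c[i].round(),np.round(r[0],1),np.round(r[1],1),q[:,2].max().round(3))
    (A if r[0][0]>580 else B).append(r[0])
for a in (A,B):
    a=np.array(a);w=np.polyfit(a[:,1],a[:,0],1);print('yaw deg',-np.degrees(np.arctan(w[0])))
# whole tray outline (low pts)
s=(p[:,2]<.06)&(p[:,2]>-.01)
print(cv2.minAreaRect((p[s][:,:2]*1000).astype(np.float32)))
E
```

```text
188 [428. 148.] [ 642.1 -147.2] [30.3 16.3] 0.056
180 [212. 150.] [643.9 212.5] [16.7 30.7] 0.055
184 [248. 150.] [643.7 152.6] [16.2 30.3] 0.055
186 [284. 150.] [643.   91.9] [16.3 31.7] 0.055
186 [320. 149.] [643.1  32.6] [30.1 16.4] 0.056
197 [356. 149.] [642.6 -26.9] [16.4 31.6] 0.055
182 [392. 149.] [642.3 -86.7] [31.8 16.3] 0.055
193 [395. 228.] [510.6 -86.4] [30.8 16.1] 0.055
190 [432. 228.] [ 510.6 -146.3] [31.3 15. ] 0.055
192 [210. 230.] [512.1 212.9] [29.5 16.1] 0.055
186 [247. 230.] [512.  152.1] [30.8 14.9] 0.055
186 [284. 229.] [511.1  92.9] [29.5 15. ] 0.055
193 [321. 229.] [511.1  33.7] [30.9 16. ] 0.055
186 [358. 228.] [510.9 -26.4] [31.1 15.1] 0.055
yaw deg -0.2909645817101156
yaw deg -0.2591021488809876
((584.990478515625, 26.441268920898438), (425.1357727050781, 186.4957733154297), 89.41175842285156)
```

Emit:
jog_arm --steps '[{"dx":0.5,"dy":-0.72,"twist":0.5},{"dx":1.1,"dy":-1.6,"twist":1.2},{"dx":1.7,"dy":-2.5,"twist":1.9},{"dx":2.3,"dy":-3.3,"twist":2.65},{"dx":2.8,"dy":-4.0,"twist":2.65}]' --gripper 0 --newtons 40

```text
validation failed for argument at $.st...
```

```bash
cat > st.py <<'E'
from h import *
from scipy.spatial.transform import Rotation as R
o=ctrl.get_obs();Y=R.from_rotvec(o['tool_rot']).as_matrix()
print(o['t'],o['tool_pos'].round(4),'yaw',np.degrees(np.arctan2(Y[1,1],Y[0,1])).round(2),o['contact_force'].round(1),o['opening'].round(4))
import sys
print('to go',((np.array([.581,.1225,.195])-o['tool_pos'])/.06).round(2))
E
python3 st.py
```

```text
Traceback (most recent call last):
  File "st.py", line 4, in <module>
    print(o['t'],o['tool_pos'].round(4),'yaw',np.degrees(np.arctan2(Y[1,1],Y[0,1])).round(2),o['contact_force'].round(1),o['opening'].round(4))
                                                                                                                         ^^^^^^^^^^^^^^^^^^
AttributeError: 'float' object has no attribute 'round'
```

Emit:
jog_arm --steps '[{"dx":0.5,"dy":-0.72,"dz":0,"twist":0.5},{"dx":1.1,"dy":-1.6,"dz":0,"twist":1.2},{"dx":1.7,"dy":-2.5,"dz":0,"twist":1.9},{"dx":2.3,"dy":-3.3,"dz":0,"twist":2.65},{"dx":2.8,"dy":-4.0,"dz":0,"twist":2.65}]' --gripper 0 --newtons 40

```text
t: 0.82
tool_pos: [0.4505, 0.3155, 0.1952]
tool_rot: [0.008, 3.141, -0.002]
contact_force: [0.2, 0.8, 0.4]
opening: 0.0857
```

```bash
sed -i "s/o\['opening'\].round(4)/round(o['opening'],4)/" st.py; python3 st.py
```

```text
0.825 [0.4505 0.3155 0.1952] yaw 89.7 [0.2 0.8 0.4] 0.0857
to go [ 2.17 -3.22 -0.  ]
```

Emit:
jog_arm --steps '[{"dx":0.5,"dy":-0.75,"dz":0,"twist":0},{"dx":1.1,"dy":-1.6,"dz":0,"twist":0},{"dx":1.7,"dy":-2.4,"dz":0,"twist":0},{"dx":2.17,"dy":-3.22,"dz":0,"twist":0},{"dx":2.17,"dy":-3.22,"dz":0,"twist":0}]'

```text
t: 1.45
tool_pos: [0.582, 0.119, 0.1948]
tool_rot: [-0.017, -3.141, 0.003]
contact_force: [-0.1, -0.5, -1.2]
opening: 0.0853
```

```bash
python3 st.py; python3 - <<'E'
from h import *
im=grab('wrist','w1.png')
for k,m in masks(im).items():
    p,u,v=pts(im,m)
    q=p[(p[:,2]>.095)&(p[:,2]<.115)]
    if len(q)>50: print(k,len(q),cv2.minAreaRect((q[:,:2]*1000).astype(np.float32)),q[:,2].mean())
E
```

```text
1.45 [0.582  0.119  0.1948] yaw 89.4 [-0.1 -0.5 -1.2] 0.0853
to go [-0.02  0.06  0.  ]
green 974 ((582.4379272460938, 124.02226257324219), (17.608552932739258, 42.89777374267578), 89.35660552978516) 0.10611650414557919
yellow 1297 ((576.7102661132812, -55.13397979736328), (18.834531784057617, 42.83832550048828), 89.1467514038086) 0.10474399740873808
```

View pics/w1.png

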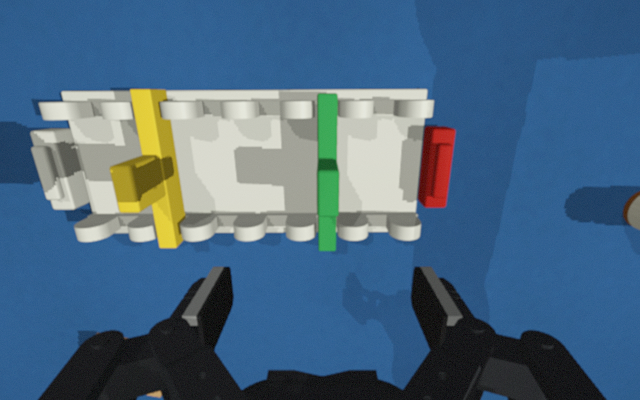

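The wrist view shows the green tab at (328,190), lined up between the fingers at (210,300) and (435,300). I'll correct y and descend.

Emit:
jog_arm --steps '[{"dx":0,"dy":0.06,"dz":-0.7,"twist":0},{"dx":0,"dy":0.06,"dz":-1.4,"twist":0},{"dx":0,"dy":0.06,"dz":-2.0,"twist":0},{"dx":0,"dy":0.06,"dz":-2.18,"twist":0},{"dx":0,"dy":0.06,"dz":-2.18,"twist":0}]'

```text
t: 2.12
tool_pos: [0.5806, 0.1253, 0.0639]
tool_rot: [-0.011, -3.14, 0.002]
contact_force: [-0.4, -0.3, 0.6]
opening: 0.0854
```

```bash
python3 st.py
```

```text
2.125 [0.5806 0.1253 0.0639] yaw 89.59 [-0.4 -0.3  0.6] 0.0854
to go [ 0.01 -0.05  2.18]
```

Emit:
jog_arm --steps '[{"dx":0,"dy":-0.04,"dz":0,"twist":0},{"dx":0,"dy":-0.04,"dz":0,"twist":0},{"dx":0,"dy":-0.04,"dz":0,"twist":0},{"dx":0,"dy":-0.04,"dz":0,"twist":0},{"dx":0,"dy":-0.04,"dz":0,"twist":0}]' --gripper 255 --newtons 40

```text
t: 2.75
tool_pos: [0.5811, 0.1229, 0.0648]
tool_rot: [-0.011, -3.141, 0.001]
contact_force: [-0.9, 0.1, 4.1]
opening: 0.0184
```

Emit:
jog_arm --steps '[{"dx":0,"dy":0,"dz":0,"twist":0},{"dx":0,"dy":0,"dz":0,"twist":0},{"dx":0,"dy":0,"dz":0,"twist":0}]'

```text
t: 3.12
tool_pos: [0.5811, 0.1229, 0.0648]
tool_rot: [-0.011, -3.141, 0.001]
contact_force: [-0.9, -0.0, 2.0]
opening: 0.0183
```

```bash
python3 st.py
```

```text
3.125 [0.5811 0.1229 0.0648] yaw 89.58 [-0.9 -0.   2. ] 0.0183
to go [-0.   -0.01  2.17]
```

Emit:
jog_arm --steps '[{"dx":0,"dy":0,"dz":0.2,"twist":0},{"dx":0,"dy":0,"dz":0.45,"twist":0},{"dx":0,"dy":0,"dz":0.75,"twist":0},{"dx":0,"dy":0,"dz":1.0,"twist":0},{"dx":0,"dy":0,"dz":1.0,"twist":0}]'

```text
t: 3.75
tool_pos: [0.5826, 0.1231, 0.1274]
tool_rot: [0.011, 3.138, -0.001]
contact_force: [0.1, -0.5, -1.9]
opening: 0.0185
```

```bash
python3 st.py; cat > chk.py <<'E'
from h import *
import sys
for n in ['top','side']:
    im=grab(n,n+sys.argv[1]+'.png');M=masks(im)
    p,u,v=pts(im,M['green']); print(n,len(p),np.percentile(p,[1,50,99],axis=0).round(4).tolist())
    zt=np.percentile(p[:,2],98)
    for a,b,s in [(zt-.01,zt+.01,'tab'),(zt-.06,zt-.046,'bar')]:
        q=p[(p[:,2]>a)&(p[:,2]<b)]
        if len(q)>20:print(s,len(q),q[:,2].mean().round(4),cv2.minAreaRect((q[:,:2]*1000).astype(np.float32)),'z slope x',np.polyfit(q[:,0],q[:,2],1)[0].round(3))
    p,_,_=pts(im,M['yellow']); print('yel',np.percentile(p,[2,50,98],axis=0).round(3).tolist())
E
python3 chk.py 2
```

```text
3.75 [0.5826 0.1231 0.1274] yaw 89.58 [ 0.1 -0.5 -1.9] 0.0185
to go [-0.03 -0.01  1.13]Traceback (most recent call last):
  File "chk.py", line 5, in <module>
    p,u,v=pts(im,M['green']); print(n,len(p),np.percentile(p,[1,50,99],axis=0).round(4).tolist())
                                             ~~~~~~~~~~~~~^^^^^^^^^^^^^^^^^^^^
    return _quantile_unchecked(
        a, q, axis, out, overwrite_input, method, keepdims, weights)
    return _ureduce(a,
                    func=_quantile_ureduce_func,
    ...<5 lines>...
                    overwrite_input=overwrite_input,
                    method=method)
    r = func(a, **kwargs)
    result = _quantile(arr,
                       quantiles=q,
    ...<2 lines>...
                       out=out,
                       weights=wgt)
    slices_having_nans = np.isnan(arr[-1, ...])
                                  ~~~^^^^^^^^^
IndexError: index -1 is out of bounds for axis 0 with size 0
```

Green is hidden from the top camera by the arm, so I'll use the side and wrist views.

```bash
sed -i "s/\['top','side'\]/sys.argv[2:]/; s/print(n,len(p),np/len(p)>20 and print(n,len(p),np/" chk.py; python3 chk.py 3 side wrist
```

```text
side 4174 [[0.4976, 0.1172, 0.0796], [0.5728, 0.134, 0.1112], [0.6633, 0.1362, 0.1669]]
tab 241 0.164 ((579.5723266601562, 130.4098663330078), (44.413211822509766, 25.48189926147461), 21.167699813842773) z slope x 0.001
bar 1436 0.1121 ((581.5731201171875, 126.2500991821289), (20.388172149658203, 169.4293670654297), 89.35952758789062) z slope x 0.002
yel [[0.493, -0.061, 0.018], [0.569, -0.046, 0.051], [0.634, -0.044, 0.106]]
wrist 7771 [[0.4996, 0.1138, 0.1112], [0.5611, 0.1233, 0.1179], [0.6633, 0.1326, 0.1677]]
tab 3069 0.1661 ((582.2094116210938, 122.70484924316406), (19.527551651000977, 43.9688720703125), 89.09644317626953) z slope x 0.052
bar 3933 0.1127 ((582.5053100585938, 123.39039611816406), (18.897449493408203, 168.02392578125), 89.57600402832031) z slope x 0.002
yel [[0.496, -0.064, 0.022], [0.569, -0.048, 0.053], [0.653, -0.046, 0.107]]
```

View pics/side3.png

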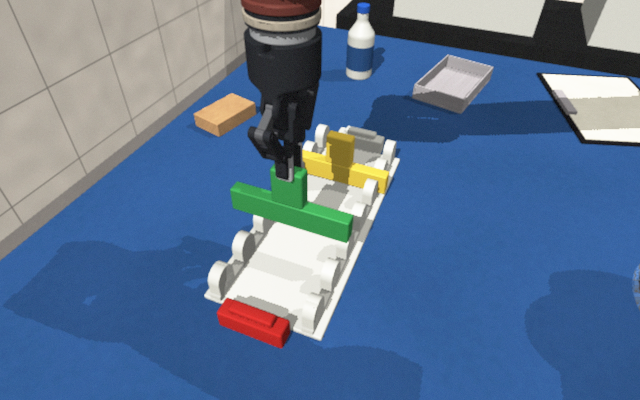

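View pics/wrist3.png

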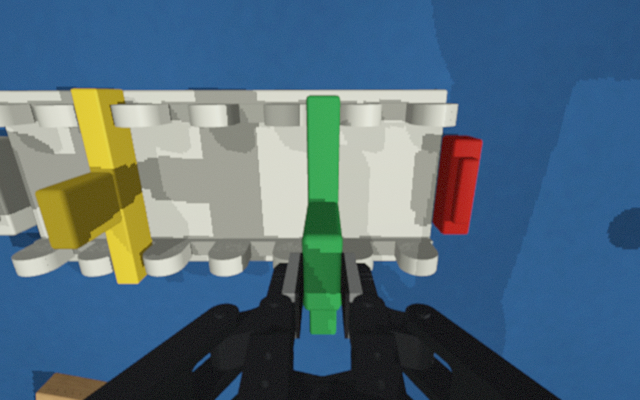

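The side view shows the green bar level from (232,195) to (350,228), clear of the crests. Next I'll move it one notch towards +y, the red end.

Emit:
jog_arm --steps '[{"dx":-0.03,"dy":0.3,"dz":0,"twist":0},{"dx":-0.03,"dy":0.65,"dz":0,"twist":0},{"dx":-0.03,"dy":1.0,"dz":0,"twist":0.02},{"dx":-0.03,"dy":1.0,"dz":0,"twist":0.02},{"dx":-0.03,"dy":1.0,"dz":0,"twist":0.02}]'

```text
t: 4.53
tool_pos: [0.5787, 0.1833, 0.1241]
tool_rot: [-0.005, -3.14, 0.002]
contact_force: [-0.2, 0.7, -2.2]
opening: 0.0181
```

```bash
python3 st.py;python3 chk.py 4 wrist
```

```text
4.525 [0.5787 0.1833 0.1241] yaw 89.83 [-0.2  0.7 -2.2] 0.0181
to go [ 0.04 -1.01  1.18]
wrist 7770 [[0.4973, 0.1742, 0.1104], [0.5589, 0.1836, 0.1167], [0.661, 0.1927, 0.1669]]
tab 3062 0.1653 ((580.002197265625, 182.90794372558594), (44.1214714050293, 19.407930374145508), 0.016442999243736267) z slope x 0.052
bar 3941 0.112 ((580.1312866210938, 183.65574645996094), (18.989913940429688, 167.9208526611328), 89.70550537109375) z slope x 0.001
yel [[0.495, -0.064, 0.02], [0.57, -0.047, 0.052], [0.654, -0.045, 0.091]]
```

View pics/wrist4.png

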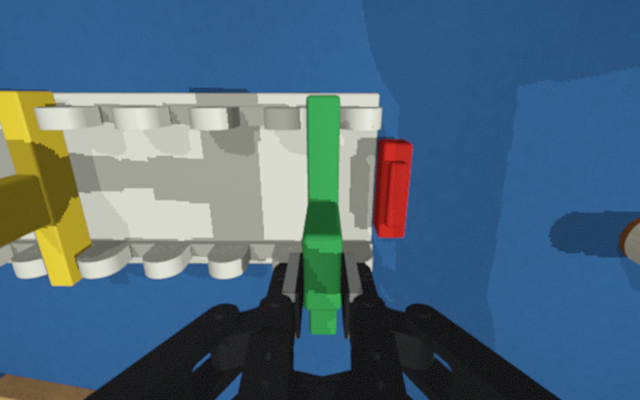

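The wrist view shows the bar at column 323, between the last two crests of the far rail (285 and 362). I'll lower it.

Emit:
jog_arm --steps '[{"dx":0,"dy":0,"dz":-0.2,"twist":0},{"dx":0,"dy":0,"dz":-0.4,"twist":0},{"dx":0,"dy":0,"dz":-0.55,"twist":0},{"dx":0,"dy":0,"dz":-0.65,"twist":0},{"dx":0,"dy":0,"dz":-0.65,"twist":0}]'

```text
t: 5.2
tool_pos: [0.5783, 0.1828, 0.0843]
tool_rot: [-0.006, -3.138, 0.002]
contact_force: [0.0, -0.8, -2.2]
opening: 0.0183
```

```bash
python3 st.py
```

```text
5.2 [0.5783 0.1828 0.0843] yaw 89.79 [ 0.  -0.8 -2.2] 0.0183
to go [ 0.04 -1.    1.85]
```

Entering the notch with no contact. It has 19.5 mm to go.

Emit:
jog_arm --steps '[{"dx":0,"dy":0,"dz":-0.1,"twist":0},{"dx":0,"dy":0,"dz":-0.2,"twist":0},{"dx":0,"dy":0,"dz":-0.27,"twist":0},{"dx":0,"dy":0,"dz":-0.32,"twist":0},{"dx":0,"dy":0,"dz":-0.32,"twist":0}]'

```text
t: 5.82
tool_pos: [0.5785, 0.1828, 0.0651]
tool_rot: [-0.006, -3.139, 0.002]
contact_force: [-0.1, 0.1, -2.1]
opening: 0.0189
```

```bash
python3 st.py; python3 chk.py 5 side
```

```text
5.825 [0.5785 0.1828 0.0651] yaw 89.79 [-0.1  0.1 -2.1] 0.0189
to go [ 0.04 -1.    2.16]
side 3563 [[0.4942, 0.1767, 0.0192], [0.5675, 0.1937, 0.0514], [0.6592, 0.1955, 0.1064]]
tab 231 0.1036 ((574.3290405273438, 190.294921875), (43.234275817871094, 25.009109497070312), 36.12569046020508) z slope x -0.001
bar 1500 0.0515 ((578.3968505859375, 190.28082275390625), (29.477190017700195, 168.7451629638672), 89.48100280761719) z slope x -0.002
yel [[0.493, -0.061, 0.018], [0.57, -0.046, 0.051], [0.636, -0.044, 0.106]]
```

View pics/side5.png

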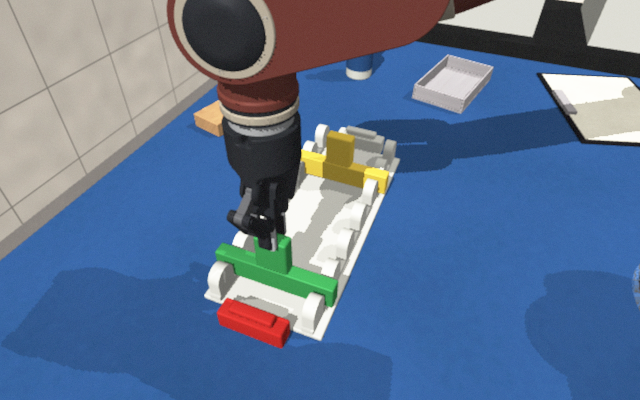

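The side view shows the bar down in both rails' end notches, from (216,255) to (337,290), and its top is at seated height. I'll release it and then retreat straight up.

Emit:
jog_arm --steps '[{"dx":0,"dy":0,"dz":-0.01,"twist":0},{"dx":0,"dy":0,"dz":-0.01,"twist":0},{"dx":0,"dy":0,"dz":-0.01,"twist":0},{"dx":0,"dy":0,"dz":-0.01,"twist":0},{"dx":0,"dy":0,"dz":-0.01,"twist":0}]' --gripper 0

```text
t: 6.5
tool_pos: [0.5785, 0.1828, 0.0646]
tool_rot: [-0.006, -3.139, 0.002]
contact_force: [-0.7, -0.2, -0.8]
opening: 0.0853
```

Emit:
jog_arm --steps '[{"dx":0,"dy":0,"dz":0,"twist":0},{"dx":0,"dy":0,"dz":0.5,"twist":0},{"dx":0,"dy":0,"dz":1.2,"twist":0},{"dx":0,"dy":0,"dz":2.0,"twist":0},{"dx":0,"dy":0,"dz":2.5,"twist":0}]'

```text
t: 7.12
tool_pos: [0.5794, 0.183, 0.2178]
tool_rot: [0.006, 3.141, -0.001]
contact_force: [-0.0, 0.2, -0.2]
opening: 0.0854
```

Emit:
jog_arm --steps '[{"dx":-0.5,"dy":0.7,"dz":0.2,"twist":0},{"dx":-1.0,"dy":1.4,"dz":0.2,"twist":0},{"dx":-1.6,"dy":2.1,"dz":0.2,"twist":0},{"dx":-2.2,"dy":2.8,"dz":0.2,"twist":0},{"dx":-2.2,"dy":2.8,"dz":0.2,"twist":0}]'

```text
t: 7.75
tool_pos: [0.4452, 0.3533, 0.23]
tool_rot: [-0.002, 3.141, -0.0]
contact_force: [0.2, -0.5, -0.5]
opening: 0.0854
```

```bash
python3 st.py; python3 chk.py 6 top side
```

```text
7.75 [0.4452 0.3533 0.23  ] yaw 90.09 [ 0.2 -0.5 -0.5] 0.0854
to go [ 2.26 -3.85 -0.58]
top 1629 [[0.4972, 0.1726, 0.0275], [0.5773, 0.1786, 0.0516], [0.6606, 0.1915, 0.1069]]
tab 375 0.1046 ((578.7197265625, 181.79074096679688), (44.45711135864258, 18.487504959106445), 1.3272098302841187) z slope x 0.008
bar 907 0.0511 ((579.2001342773438, 182.1380157470703), (19.6162109375, 167.46487426757812), 89.88435363769531) z slope x -0.001
yel [[0.495, -0.07, 0.01], [0.569, -0.055, 0.052], [0.656, -0.046, 0.107]]
side 678 [[0.4381, 0.1766, 0.0195], [0.5949, 0.1929, 0.0873], [0.6614, 0.4172, 0.3824]]
tab 45 0.3813 ((453.0401916503906, 412.2529602050781), (15.786910057067871, 5.347888469696045), 52.9937629699707) z slope x 0.246
yel [[0.491, -0.064, 0.007], [0.492, -0.046, 0.022], [0.494, -0.044, 0.031]]
```

View pics/side6.png

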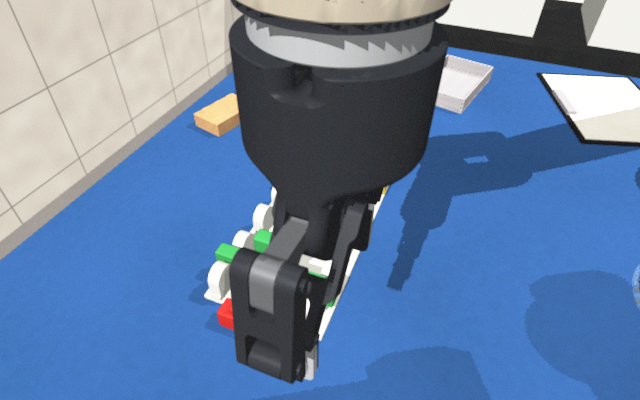

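View pics/top6.png

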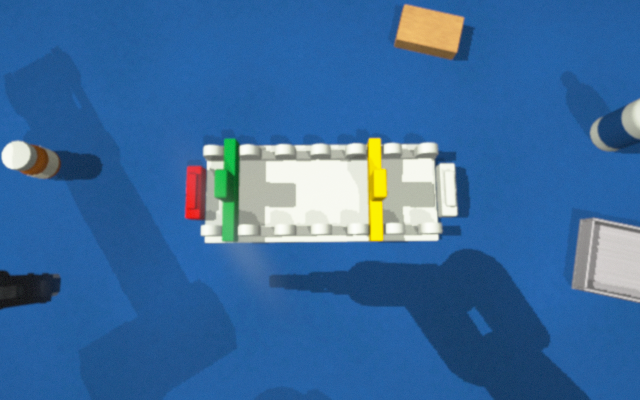

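The top view shows green seated at (230,188) in the end notch beside the red clip, with yellow unchanged at (376,187). The arm is clear, so I'll hand in.

```bash
python3 -c "
from station import ctrl; print(ctrl.finish_job())"
```

```text
the job is handed in; nothing more can be done
None
```

I lifted the green divider to about 76 mm underside, well above the crests. I moved it one notch (60 mm) towards the red clip at the +y end, lowered it into both rails' notches, let go and withdrew the arm. The job was handed in at about 7.9 s of the 35 s allowed.

**Last checks (top view):**
- **Green divider:** it is centred at about (0.579, 0.182), having started at y of about 0.1225. The top of its bar is at 0.051 m, the same as when it was seated at the start. It is level, and square to the tray within about 1°.
- **Yellow divider:** it has not moved, within the accuracy of the measurement.
- **Robot:** the gripper is open and touching nothing.

The final side view was blocked by the gripper, and its green mask picked up stray pixels on the arm. I therefore disregarded those numbers. The side view just before release did show the bar down in both rails.

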